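Hang dip baskets on the balancer arm and swing them over the drip tray

TASK

Hang every dip basket by its collar in a slot of the comb on the spring-balanced arm (one to a slot, any slot), leaving the arm about where it stands at the left; the arm sinks under each one, so lower it with the arm and let go only when it carries the weight and has settled, so that it never drops or springs up. When all hang free, swing the stiff arm round to the right by its handle so that every basket hangs wholly over the drip tray, wherever the tray then lies, and leave it there at rest. Leave the block, pliers, tin and lock body bar alone.

Things in the scene. Friction and masses are not known exactly. Their poses are not given: they have to be found in the camera images.
- grip1 (a point): centre of the upright black grip (cylinder 18 mm across, 55 mm long) of dip basket 1, on the stem's axis, 140 mm above the basket's underside and 25 mm below the grip's top; z along the stem. The basket is round, of steel wire, 58 mm across, 50 mm high, with lock parts in it; 165 mm tall in all, 0.20 to 0.33 kg, low centre of mass. None if absent
- collar1 (a point): centre of the underside of basket 1's collar, a flat disc 34 mm across and 5 mm thick between stem and grip; 105 mm above the basket's underside, 35 mm below grip1. This face rests on the comb when the basket hangs; the stem (8 mm) is bare for 55 mm below it. None if absent
- grip2 (a point): centre of the grip of dip basket 2, alike in shape and size to basket 1. None if absent
- collar2 (a point): the same for basket 2, 35 mm below grip2. None if absent
- grip3 (a point): centre of the grip of dip basket 3, alike in shape and size to basket 1. None if absent
- collar3 (a point): the same for basket 3, 35 mm below grip3. None if absent
- grip4 (a point): centre of the grip of dip basket 4, alike in shape and size to basket 1. None if absent
- collar4 (a point): the same for basket 4, 35 mm below grip4. None if absent
- slot1 (a point): first of the comb's four seats (from its -y end), on the plate's top face. The comb is a level steel plate, 270 mm long (y), 6 mm thick, at the end of the balancer arm, with four slots 18 mm wide, 72 mm apart, open on the side away from the column (-x; mouth 26 mm from the seat). Frame: x toward the column, y along the comb, z up; it stays level as the arm sinks
- slot2 (a point): second seat, same axes. Along the mouth edge, on both sides of each slot, runs a lip 5 mm high and 5 mm thick, its inner face 21 mm from the seat: the collar must pass in above it and come down behind it. A hung stem can stand 5 mm to either side of the seat point, and 5 mm deeper or 4 mm shallower
- slot3 (a point): third seat, same axes as slot1
- slot4 (a point): fourth seat (at the comb's +y end), same axes as slot1
- comb_mid (a point): middle of the row of seats, on the plate's top face, 240 mm from the column's axis; same axes as slot1. Height about 235 mm with nothing hung
- boom (a joint): tilt of the spring-balanced arm (190 mm long, about a level axis): 0 with nothing hung, grows as the comb sinks; every basket sinks the comb by a further 10 to 18 mm (lightly damped spring of about 175 N/m at the comb; it swings for about two seconds when let go suddenly)
- swivel (a joint): turn of the arm about the upright column, stiff (friction 0.7 N m): stays where it is put. Grows anticlockwise seen from above, which carries the comb to the robot's right (-y). Range -1 to 1; it starts at about -0.5, comb to the left
- handle (a point): centre of the upright black swing handle, a cylinder 16 mm across, standing 50 mm (25 mm each side of this point) on a short flat tiller on top of the swivel head, 90 mm from the column's axis on the comb's side; it turns with the swivel and does not sink. Point at about z = 288 mm
- handle_axis (a point): a fixed point on the column's axis, about which the handle and comb swing; 288 mm above the table
- tray: loose shallow steel drip tray, 220 mm (its x) by 340 mm (its y) and 22 mm high, 0.9 kg, lying on the table at the right, under the comb's arc; origin at the middle of its underside. May get knocked aside by a few cm
- block: bystander: grey steel setup block with four holes, 50x50x25 mm; origin under its centre
- pliers: bystander: small black-handled pliers, 38x138x10 mm; origin under its centre
- spring_tin: bystander: round metal tin with lid, 60 mm across and 24 mm high; origin under its centre
- raw_body_1: bystander: grey unfinished lock body bar, 18x90x17 mm; origin under its centre

How it is judged:
On the way:
1. every basket hangs in the comb, let go and settled, with the arm still at the left (swivel below -0.2) (x of collar1 in the frame of comb_mid between -0.009 and 0.009 m and z of collar1 in the frame of comb_mid between -0.004 and 0.004 m and y of collar1 in the frame of comb_mid between -0.12 and 0.12 m and angle between each of grip1, grip2, grip3, grip4's own z axis and vertical below 0.2 rad and contact force between the fingers and basket1 below 0.05 N and x of collar2 in the frame of comb_mid between -0.009 and 0.009 m and z of collar2 in the frame of comb_mid between -0.004 and 0.004 m and y of collar2 in the frame of comb_mid between -0.12 and 0.12 m and contact force between the fingers and basket2 below 0.05 N and x of collar3 in the frame of comb_mid between -0.009 and 0.009 m and z of collar3 in the frame of comb_mid between -0.004 and 0.004 m and y of collar3 in the frame of comb_mid between -0.12 and 0.12 m and contact force between the fingers and basket3 below 0.05 N and x of collar4 in the frame of comb_mid between -0.009 and 0.009 m and z of collar4 in the frame of comb_mid between -0.004 and 0.004 m and y of collar4 in the frame of comb_mid between -0.12 and 0.12 m and contact force between the fingers and basket4 below 0.05 N and velocity of joint boom between -0.06 and 0.06 rad/s and value of joint swivel below -0.2 rad), for 0.3 s.
At the end, for the whole second after the job is handed in: every basket hangs by its collar in the comb (collar within 9 mm of the seat line and 4 mm of the plate, tilt under 0.2 rad), untouched by the fingers, its axis within the tray by at least 25 mm from each edge (|x| < 85 mm, |y| < 145 mm in the tray's frame), and the arm is at rest (x of collar1 in the frame of comb_mid between -0.009 and 0.009 m and z of collar1 in the frame of comb_mid between -0.004 and 0.004 m and y of collar1 in the frame of comb_mid between -0.12 and 0.12 m and angle between each of grip1, grip2, grip3, grip4's own z axis and vertical below 0.2 rad and contact force between the fingers and basket1 below 0.05 N and x of grip1 in the frame of tray between -0.085 and 0.085 m and y of grip1 in the frame of tray between -0.145 and 0.145 m and x of collar2 in the frame of comb_mid between -0.009 and 0.009 m and z of collar2 in the frame of comb_mid between -0.004 and 0.004 m and y of collar2 in the frame of comb_mid between -0.12 and 0.12 m and contact force between the fingers and basket2 below 0.05 N and x of grip2 in the frame of tray between -0.085 and 0.085 m and y of grip2 in the frame of tray between -0.145 and 0.145 m and x of collar3 in the frame of comb_mid between -0.009 and 0.009 m and z of collar3 in the frame of comb_mid between -0.004 and 0.004 m and y of collar3 in the frame of comb_mid between -0.12 and 0.12 m and contact force between the fingers and basket3 below 0.05 N and x of grip3 in the frame of tray between -0.085 and 0.085 m and y of grip3 in the frame of tray between -0.145 and 0.145 m and x of collar4 in the frame of comb_mid between -0.009 and 0.009 m and z of collar4 in the frame of comb_mid between -0.004 and 0.004 m and y of collar4 in the frame of comb_mid between -0.12 and 0.12 m and contact force between the fingers and basket4 below 0.05 N and x of grip4 in the frame of tray between -0.085 and 0.085 m and y of grip4 in the frame of tray between -0.145 and 0.145 m and velocity of joint boom between -0.06 and 0.06 rad/s and velocity of joint swivel between -0.03 and 0.03 rad/s).
It fails at once if the sprung arm drops or springs up (boom faster than 0.45 rad/s) while baskets are hung at the left (swivel below -0.25) (value of joint swivel below -0.25 rad and (velocity of joint boom above 0.45 rad/s or velocity of joint boom below -0.45 rad/s)).
It fails at once if a bystander is moved by more than 30 mm (distance of any of block, pliers, spring_tin, raw_body_1 from where it was at the start of the episode above 0.03 m).
Of basket1, basket2, basket3, basket4 only 3 to 4 are there at a start; the rules pass over those that are not, and their reading is None.
At some moment in a run one of tray may be knocked a few centimetres aside while the robot is not near it.
It also fails if it takes over 210 s, if anything falls off the work surface, if the arm or the gripper's body presses on something with over 40 N, if the wrist force passes 120 N, or if a joint passes its speed limit or range.

ROBOT

A 7-joint arm with a two-finger parallel gripper is mounted at the origin on a cart in front of the work surface, level with it; the furniture and walls round the work are solid. World frame = base frame: x ahead of the robot, y to its left, z up, the work surface at z = 0. Lengths are in m, angles in rad, forces in N, time in s.
With the tool pointing down it reaches from about 0.425 to 0.975 m from the base axis. Payload 16.7 kg.
Tool frame: the origin (TCP) lies on the mounting face of the last link; the fingertips stand 173 mm ahead of it and the grasp point (between the pads) lies 155 mm ahead of it (ctrl.tip_extent is the z of the fingertips in the tool frame, in m); z points along the fingers, y is the line along which they close (so a half turn about z gives the same grasp; the last joint's range is limited). The gripper opens to 85 mm and grips with 20 to 120 N. Pads are 22 mm wide; open, the fingers measure 114 mm over their backs; the gripper's body (76 mm by 85 mm) begins 54 mm behind the grasp point. The pads swing forward as they close: fully open they stand 13 mm farther back than shut.
Start: joints at [1.183, 0.426, 0.074, 1.606, -0.034, 1.111, -0.067], TCP at [0.16, -0.656, 0.405] pointing down, gripper open.
Joint ranges: [-2.85, 2.85], [-0.5, 2.14], [-1.23, 1.37], [0.21, 2.46], [-1.02, 4.16], [0.16, 2.05], [-2.73, 2.73]. Speed limits (rad/s): [1.89, 1.89, 2.39, 2.39, 3.01, 3.01, 3.01].

INTERFACE

Orientations are given as a rotation vector (axis times angle).
In Python, from cell import sense, cams, ctrl gives the robot as it stands.
- The arm moves only by the tool send_rows, never from a script. Its arguments are lists of equal length, an entry for each row: "linear": the shift along the tool's x, y, z in cm, a list of three; "turn": the turn about the tool's z in rad; "grip": the opening, from 0 (shut) to 1 (fully open). In form: {"linear": [[x, y, z], ...], "turn": [turn, ...], "grip": [grip, ...]}. A call has 1 to 12 rows; each row is the pose to reach, as a shift and turn from the pose commanded when the call began, along the tool's axes at that moment; what a row does not reach only later rows make up. A row lasts 1/8 s, in which the tool goes at most 62.5 mm and 10.7 degrees, less where a joint would pass 70% of its speed; a pose out of reach is approached as far as the arm can. A call with a gripper value outside its range is refused whole. The fingers move at their own pace and stop on an object; the grip force is fixed at half the most. Time passes only in rows, so rows that repeat a pose let the fingers close. It gives the time, the measured TCP pose, the force, the opening and the grip force at its end, in the units of the state.
- sense(): the state, without advancing time (a new reading comes with each control period).
- cams.snapshot(name): name is "scene" or "top" or "wrist"; returns (picture, depth): 480x640x3 uint8, red, green, blue; 480x640 float32, m along the optical axis (not along the pixel's ray), 0 where there is no reading.
- cams.camera_info(name): a dict with "camera_matrix" (3x3 intrinsics, pixels), "eye" and "rotation" of the camera in the world. Camera axes: x right, y up, looking along -z (the intrinsics and any distortion apply to the point x, -y, -z); pixel columns grow to the right and rows downward; lengths in m; the calibration is good to about 2 mm. A picture is of the moment at which its call begins: read the wrist's pose just before it. camera_info takes no time and is no camera call; for the wrist camera it gives the pose at the moment of the call.
- ctrl.job_done(): hands the job in; it is judged then, once.
The state is a dict: "time_s": time; "joint_pos": joint angles; "joint_velocities": joint speeds; "effort": joint torques, N m; "ee_pos": TCP position; "tcp_rot": TCP orientation; "ft_force": force on the tool from outside, world axes, zero at the start; "wrist_torque": the same for the moment, N m; "finger_gap": opening from 0.0 (shut) to 1.0 (fully open); "grip_force": force on a finger pad.
Only numpy, scipy, OpenCV 4.12 (cv2) and the standard library are available. Lean on these libraries where they do the work, as an engineer would, in place of code of your own. Each camera call takes 0.05 s, during which the arm holds its last target. There are 200 camera calls.

## Working session

There is one attempt and no reset: what is moved stays moved. The work goes in short steps, Python scripts to look and compute and a tool call to move; the robot and the scene stay as the last step left them, time stands still between calls to the robot, and variables do not carry over. Pictures are saved under pics/ and viewed, at most 14 in all, crops included, and the job is handed in when it is done.

Besides the shell and the picture viewer there is one more tool, called after "Emit:" in YAML: its name, and indented under it one key for each argument. send_rows: Moves the arm, as the interface text tells. Its arguments: {"type":"object","properties":{"linear":{"type":"array","items":{"type":"array","items":{"type":"number"}}},"turn":{"type":"array","items":{"type":"number"}},"grip":{"type":"array","items":{"type":"number"}}},"required":["linear","turn","grip"]}

```bash
ls; mkdir -p pics
cat > h.py <<'E'
import numpy as np, cv2
from cell import sense, cams, ctrl
from scipy.spatial.transform import Rotation as R
def snap(n,f=None):
    i=cams.camera_info(n); p,d=cams.snapshot(n)
    if f: cv2.imwrite('pics/'+f,p[:,:,::-1])
    return p,d,i
def cloud(d,i):
    K=np.array(i['camera_matrix']); v,u=np.mgrid[0:480,0:640]
    P=np.stack([(u-K[0,2])/K[0,0]*d,-(v-K[1,2])/K[1,1]*d,-d],-1)
    Rm=np.array(i['rotation']); Rm=Rm if Rm.shape==(3,3) else R.from_rotvec(Rm).as_matrix()
    W=P@Rm.T+np.array(i['eye']); W[d<=0]=np.nan
    return W
E
python3 - <<'E'
from h import *
for n in ['scene','top']:
    p,d,i=snap(n,n+'0.png'); print(n,i); W=cloud(d,i); np.save(n+'0.npy',W)
s=sense(); print({k:np.round(v,3) for k,v in s.items()}, R.from_rotvec(s['tcp_rot']).as_matrix().round(3))
E
```

```text
pics
scene {'camera_matrix': array([[576.70195477,   0.        , 320.08589932],
       [  0.        , 576.70195477, 233.6869329 ],
       [  0.        ,   0.        ,   1.        ]]), 'eye': array([-0.04858193,  0.81730216,  1.18282885]), 'rotation': array([ 0.33108363, -0.91762771, -2.309889  ])}
top {'camera_matrix': array([[506.40596207,   0.        , 319.35077157],
       [  0.        , 506.40596207, 240.6750421 ],
       [  0.        ,   0.        ,   1.        ]]), 'eye': array([0.28839867, 0.06148523, 1.46664778]), 'rotation': array([ 0.18330302, -0.18444519, -1.5854454 ])}
{'time_s': np.float64(0.1), 'joint_pos': array([ 1.182,  0.427,  0.074,  1.607, -0.034,  1.111, -0.067]), 'joint_velocities': array([ 0.002, -0.002,  0.001, -0.001, -0.001,  0.   , -0.002]), 'effort': array([ 6.0000e-03, -9.5154e+01,  3.7710e+00, -4.6440e+01,  2.0000e-02,
        7.0000e-03, -0.0000e+00]), 'ee_pos': array([ 0.16 , -0.656,  0.404]), 'tcp_rot': array([-3.118, -0.374,  0.   ]), 'ft_force': array([-0.322, -0.731,  0.416]), 'wrist_torque': array([-0.021,  0.008,  0.062]), 'grip_force': np.float64(0.0), 'finger_gap': np.float64(0.998)} [[ 0.972  0.237 -0.   ]
 [ 0.237 -0.972  0.001]
 [-0.    -0.001 -1.   ]]
```

View pics/scene0.png

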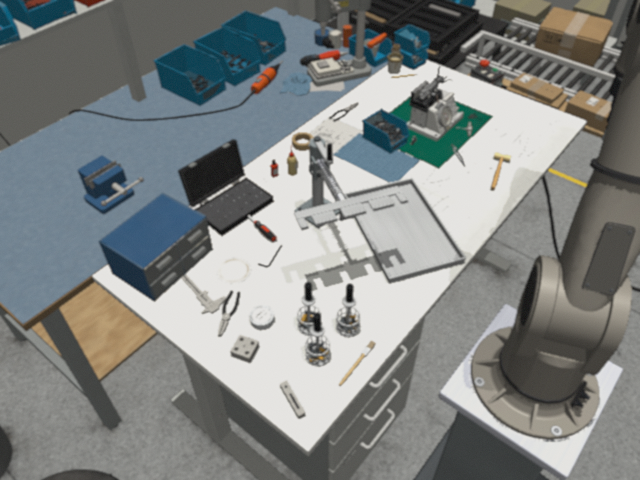

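View pics/top0.png

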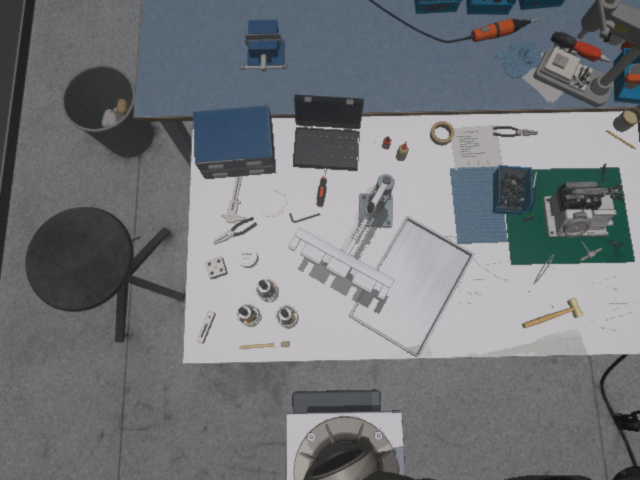

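The scene holds three baskets, seen from the top at about (265,287), (247,314) and (287,316). The comb runs from (290,235) to (390,295), the column stands at (380,190), and the tray lies at (412,285).

Run:
```python
from h import *
for n,box in [('top',(220,150,480,360)),('scene',(280,120,480,370))]:
    W=np.load(n+'0.npy'); M=np.zeros(W.shape[:2],bool); M[box[1]:box[3],box[0]:box[2]]=1
    p=cv2.imread('pics/'+n+'0.png')
    for nm,lo,hi in [('grip',.125,.18),('comb',.222,.25),('handle',.29,.33)]:
        m=(M&(W[...,2]>lo)&(W[...,2]<hi)).astype(np.uint8)
        k,l,st,c=cv2.connectedComponentsWithStats(m)
        for j in range(1,k):
            if st[j,4]<8: continue
            q=W[l==j]; print(n,nm,st[j],'mid',((q.min(0)+q.max(0))/2).round(3),'mean',q.mean(0).round(3),'max',q.max(0).round(3),'min',q.min(0).round(3), p[l==j].mean(0).round())
            if nm=='comb' and st[j,4]>200:
                r=cv2.minAreaRect(q[:,:2].astype(np.float32)*1000); print(r)
    if n=='top':
        m=(M&(W[...,2]>.012)&(W[...,2]<.03)).astype(np.uint8); 
        q=W[m>0]; q=q[(q[:,1]<0.15)]; print('tray',cv2.minAreaRect(q[:,:2].astype(np.float32)*1000))
p=cv2.imread('pics/top0.png')[160:340,230:430]
cv2.imwrite('pics/crop1.png',cv2.resize(p,None,fx=3.3,fy=3.3,interpolation=cv2.INTER_CUBIC))
```

```text
top grip [220 150  53  13 557] mid [0.858 0.258 0.135] mean [0.859 0.264 0.134] max [0.877 0.332 0.145] min [0.84  0.184 0.125] [99. 78. 62.]
top grip [378 199   6   5  19] mid [ 0.706 -0.112  0.152] mean [ 0.706 -0.112  0.159] max [ 0.712 -0.105  0.18 ] min [ 0.7   -0.118  0.125] [84. 82. 82.]
top grip [259 280   8   9  53] mid [0.489 0.208 0.149] mean [0.488 0.208 0.158] max [0.497 0.216 0.171] min [0.481 0.2   0.126] [80. 78. 79.]
top grip [238 307   9   8  55] mid [0.42  0.261 0.148] mean [0.419 0.259 0.159] max [0.428 0.27  0.171] min [0.412 0.252 0.126] [78. 77. 77.]
top grip [280 309   8   8  46] mid [0.413 0.153 0.148] mean [0.412 0.152 0.161] max [0.421 0.162 0.168] min [0.405 0.144 0.128] [79. 78. 78.]
top comb [374 183   5   8  17] mid [ 0.723 -0.091  0.235] mean [ 0.721 -0.092  0.233] max [ 0.73  -0.087  0.249] min [ 0.716 -0.096  0.222] [93. 91. 89.]
top comb [383 187  10   8  28] mid [ 0.71  -0.12   0.236] mean [ 0.708 -0.12   0.235] max [ 0.715 -0.109  0.25 ] min [ 0.704 -0.132  0.222] [81. 80. 79.]
top comb [ 288  228  106   72 2173] mid [0.523 0.007 0.237] mean [0.52
[... 1052 characters left out ...]
 [314 312   8  17 120] mid [0.416 0.265 0.148] mean [0.413 0.266 0.152] max [0.425 0.274 0.169] min [0.407 0.255 0.127] [59. 59. 59.]
scene comb [309 143  14  15  97] mid [ 0.722 -0.096  0.236] mean [ 0.718 -0.094  0.236] max [ 0.742 -0.086  0.25 ] min [ 0.702 -0.107  0.222] [77. 78. 75.]
scene comb [ 294  186  114   44 1811] mid [0.52  0.009 0.236] mean [0.522 0.012 0.235] max [0.613 0.14  0.245] min [ 0.428 -0.122  0.226] [179. 182. 181.]
((521.7532348632812, 7.76336669921875), (271.0480651855469, 69.9649429321289), 59.45917510986328)
scene handle [327 143   6  11  60] mid [ 0.646 -0.065  0.303] mean [ 0.644 -0.062  0.304] max [ 0.654 -0.055  0.316] min [ 0.637 -0.075  0.291] [74. 76. 77.]
```

View pics/crop1.png

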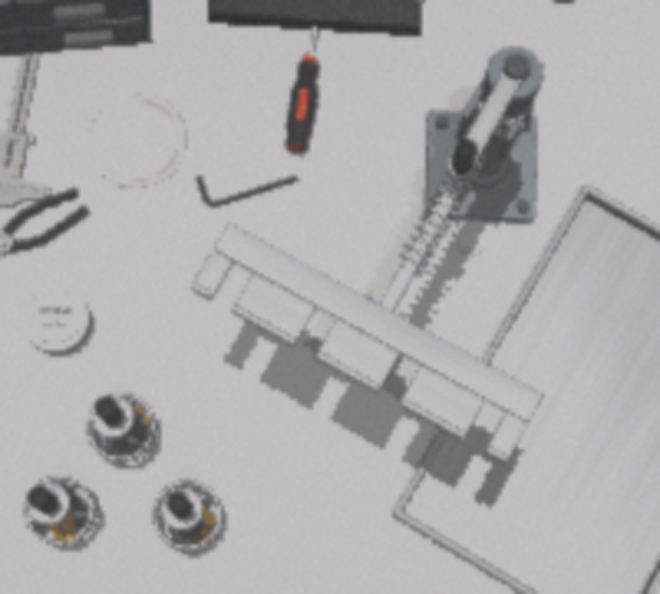

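Emit:
send_rows:
  linear:
    - [0, 0, -6]
    - [0, 0, -12]
    - [6, -3, -15]
    - [12, -6, -15]
    - [17, -9, -15]
    - [23, -12, -15]
    - [29, -15, -15]
    - [34.3, -18, -15]
    - [37, -24, -15]
    - [39, -30, -15]
    - [41, -36, -15]
    - [42, -42, -15]
  turn: [0, 0, -0.18, -0.36, -0.54, -0.72, -0.9, -1.08, -1.26, -1.44, -1.62, -1.8]
  grip: [1, 1, 1, 1, 1, 1, 1, 1, 1, 1, 1, 1]

```text
time_s: 1.6
ee_pos: [0.469, -0.1638, 0.5544]
tcp_rot: [-1.637, -2.681, -0.0]
ft_force: [1.0, 0.6, 0.6]
finger_gap: 0.999
grip_force: 0.0
```

```bash
cat >> h.py <<'E'
def pose():
    s=sense(); return s, np.array(s['ee_pos']), R.from_rotvec(s['tcp_rot']).as_matrix()
def go(tgt,yaw=None):
    "tool shift (cm) and turn to a world TCP target / tool-x yaw"
    s,p,M=pose(); c=np.degrees(np.arctan2(M[1,0],M[0,0]))
    t=0 if yaw is None else -np.radians((yaw-c+180)%360-180)
    return ((np.array(tgt)-p)@M*100).round(2), round(float(t),3)
def st():
    s,p,M=pose(); print('t',round(s['time_s'],2),'p',p.round(4),'yaw',np.degrees(np.arctan2(M[1,0],M[0,0])).round(2),'tilt',M[:,2].round(3),'F',np.round(s['ft_force'],2),'gap',round(s['finger_gap'],3),'gf',round(s['grip_force'],1),'q',np.round(s['joint_pos'],2))
E
python3 -c "
from h import *
st(); print(go([.47,.08,.555],149.3))"
```

```text
t 1.6 p [ 0.469  -0.1638  0.5544] yaw 117.18 tilt [-0.  0. -1.] F [0.97 0.65 0.59] gap 0.999 gf 0.0 q [ 0.67  0.05 -0.48  1.76  0.02  1.33  0.66]
(array([21.64, 11.23, -0.05]), -0.561)
```

Emit:
send_rows:
  linear:
    - [5.4, 2.8, 0]
    - [10.8, 5.6, 0]
    - [16.2, 8.4, 0]
    - [21.6, 11.2, 0]
    - [21.6, 11.2, 0]
    - [21.6, 11.2, 0]
  turn: [-0.15, -0.3, -0.45, -0.561, -0.561, -0.561]
  grip: [1, 1, 1, 1, 1, 1]

```text
time_s: 2.35
ee_pos: [0.4715, 0.077, 0.5545]
tcp_rot: [-0.841, -3.027, 0.001]
ft_force: [0.1, -1.0, -0.6]
finger_gap: 0.996
grip_force: 0.0
```

Run:
```python
from h import *
st(); p,d,i=snap('wrist','w1.png'); W=cloud(d,i); np.save('w1.npy',W); print(i)
for nm,lo,hi in [('grip',.15,.18),('comb',.225,.25),('handle',.295,.33)]:
    m=((W[...,2]>lo)&(W[...,2]<hi)).astype(np.uint8)
    k,l,s,c=cv2.connectedComponentsWithStats(m)
    for j in range(1,k):
        if s[j,4]<60: continue
        q=W[l==j]; print(nm,s[j],'mid',((q.min(0)+q.max(0))/2).round(4),'mean',q.mean(0).round(4),'zmax',q[:,2].max().round(4))
```

```text
t 2.35 p [0.4715 0.077  0.5545] yaw 148.94 tilt [-0. -0. -1.] F [ 0.09 -0.96 -0.64] gap 0.996 gf 0.0 q [ 0.43  0.03 -0.73  1.79  0.02  1.33  0.72]
{'camera_matrix': array([[394.72731894,   0.        , 324.56823365],
       [  0.        , 394.72731894, 235.30646179],
       [  0.        ,   0.        ,   1.        ]]), 'eye': array([0.40572489, 0.11664047, 0.52391066]), 'rotation': array([-0.27577745, -0.15497441,  1.02041301])}
grip [468  20  27  26 511] mid [0.4191 0.2607 0.1591] mean [0.4189 0.2591 0.1629] zmax 0.1681
grip [355  86  21  22 364] mid [0.4127 0.1534 0.1588] mean [0.4125 0.1529 0.1643] zmax 0.1674
grip [448 129  24  21 394] mid [0.4881 0.2091 0.1585] mean [0.487  0.2079 0.163 ] zmax 0.1671
comb [  113   277   340    72 16564] mid [0.5212 0.0075 0.2354] mean [0.5248 0.0137 0.2354] zmax 0.2422
```

View pics/w1.png

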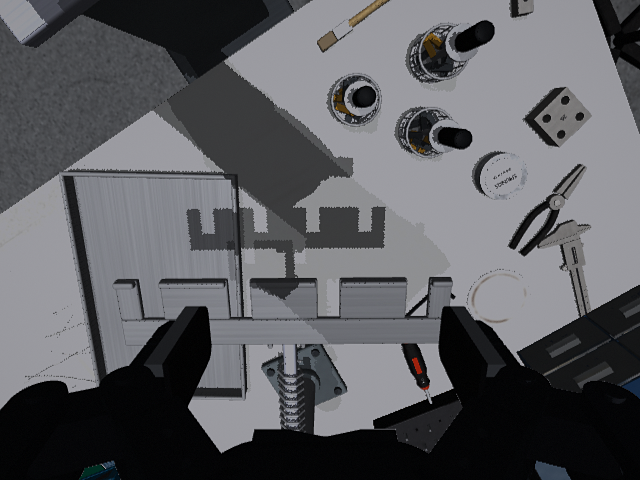

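The wrist view shows the comb at rows 280-345 with slot gaps at columns about 152, 240, 328 and 417. The three baskets are up at the right; the tray is at the left (65-245).

```bash
cat >> h.py <<'E'
def comb(W,zlo=.225,zhi=.2345+.004):
    "slots from a cloud: returns yaw of comb x (deg), slot gap centres in world, plate z"
    m=((W[...,2]>zlo)&(W[...,2]<zhi)).astype(np.uint8)
    k,l,s,c=cv2.connectedComponentsWithStats(m); j=1+np.argmax(s[1:,4]); q=W[l==j]
    r=cv2.minAreaRect((q[:,:2]*1000).astype(np.float32)); b=cv2.boxPoints(r)
    e=[b[1]-b[0],b[2]-b[1]]; v=max(e,key=np.linalg.norm); y=v/np.linalg.norm(v); y=y if y[1]>0 else -y
    x=np.array([y[1],-y[0]]); o=q[:,:2].mean(0); a=(q[:,:2]-o)@x; t=(q[:,:2]-o)@y
    return y,x,o,a,t,q
E
python3 - <<'E'
from h import *
W=np.load('w1.npy'); y,x,o,a,t,q=comb(W)
print('yaw x',np.degrees(np.arctan2(x[1],x[0])),'o',o,'a',a.min(),a.max(),np.percentile(a,[1,99]),'t',t.min(),t.max(),'z',np.median(q[:,2]))
h,_=np.histogram(q[:,2],bins=np.arange(.225,.24,.001)); print(h)
a0=a.min()
for s in range(0,70,6):
    k=(a>a0+s*.001)&(a<a0+(s+6)*.001); u=np.sort(t[k]); g=np.where(np.diff(u)>.008)[0]
    print(s,k.sum(),np.round([u[0],u[-1]],4),[(round(u[i]*1000,1),round(u[i+1]*1000,1)) for i in g])
E
```

```text
yaw x -30.668669 o [0.52709543 0.0129332 ] a -0.031071679223810236 0.03485293026803251 [-0.03046076  0.02793959] t -0.1423383015338382 0.12759590813554852 z 0.2350324571793277
[   0    0    0    5   30  114  231  271  976 5672 6482 1159  142   88]
0 1085 [-0.1419  0.1274] [(np.float64(-123.9), np.float64(-106.3)), (np.float64(-52.0), np.float64(-33.7)), (np.float64(19.4), np.float64(37.8)), (np.float64(91.3), np.float64(109.6))]
6 1294 [-0.1416  0.1276] [(np.float64(-123.6), np.float64(-105.2)), (np.float64(-52.0), np.float64(-33.9)), (np.float64(19.3), np.float64(37.8)), (np.float64(91.7), np.float64(109.7))]
12 1685 [-0.1417  0.1274] [(np.float64(-123.4), np.float64(-106.1)), (np.float64(-51.9), np.float64(-34.1)), (np.float64(19.2), np.float64(37.8)), (np.float64(91.8), np.float64(109.6))]
18 1632 [-0.1415  0.127 ] [(np.float64(-123.5), np.float64(-105.9)), (np.float64(-51.8), np.float64(-34.0)), (np.float64(19.1), np.float64(37.8)), (np.float64(91.3), np.float64(109.6))]
24 1402 [-0.1416  0.1273] [(np.float64(-123.2), np.float64(-105.7)), (np.float64(-88.2), np.float64(-69.6)), (np.float64(-51.9), np.float64(-34.2)), (np.float64(19.8), np.float64(37.8)), (np.float64(91.8), np.float64(109.5))]
30 1394 [-0.1423  0.1213] [(np.float64(-92.8), np.float64(-68.9))]
36 1992 [-0.1414  0.1213] [(np.float64(-102.1), np.float64(-69.5))]
42 1677 [-0.1417  0.1208] [(np.float64(-111.9), np.float64(-69.3))]
48 1593 [-0.1417  0.121 ] [(np.float64(-117.9), np.float64(-69.4))]
54 1377 [-0.1421  0.1209] [(np.float64(-122.1), np.float64(-69.4))]
60 38 [-0.0262  0.0894] [(np.float64(-16.8), np.float64(4.8)), (np.float64(8.3), np.float64(89.4))]Traceback (most recent call last):
  File "<stdin>", line 8, in <module>
IndexError: index 0 is out of bounds for axis 0 with size 0
```

```bash
python3 -c "
from h import *
print(go([.487,.209,.40],149.33),go([.487,.209,.295],149.33))"
```

```text
(array([ 5.53, 12.15, 15.45]), -0.008) (array([ 5.53, 12.16, 25.95]), -0.008)
```

Emit:
send_rows:
  linear:
    - [2.2, 5, 3]
    - [4.4, 10, 6]
    - [5.5, 12.1, 10]
    - [5.5, 12.15, 15.4]
    - [5.5, 12.15, 20]
    - [5.5, 12.15, 23.5]
    - [5.5, 12.15, 25.95]
    - [5.5, 12.15, 25.95]
    - [5.5, 12.15, 25.95]
    - [5.5, 12.15, 25.95]
  turn: [-0.008, -0.008, -0.008, -0.008, -0.008, -0.008, -0.008, -0.008, -0.008, -0.008]
  grip: [1, 1, 1, 1, 1, 1, 1, 1, 0.6, 0.3]

```text
time_s: 3.65
ee_pos: [0.4875, 0.2096, 0.2964]
tcp_rot: [0.829, 3.029, 0.001]
ft_force: [0.1, -0.1, -0.1]
finger_gap: 0.601
grip_force: 0.0
```

```bash
python3 -c "
from h import *
st()
p,d,i=snap('wrist','w2.png')"
```

```text
t 3.65 p [0.4875 0.2096 0.2964] yaw 149.37 tilt [ 0.002  0.    -1.   ] F [ 0.12 -0.08 -0.09] gap 0.601 gf 0.0 q [ 0.1   0.42 -0.77  1.99  0.38  0.87  0.17]
```

View pics/w2.png

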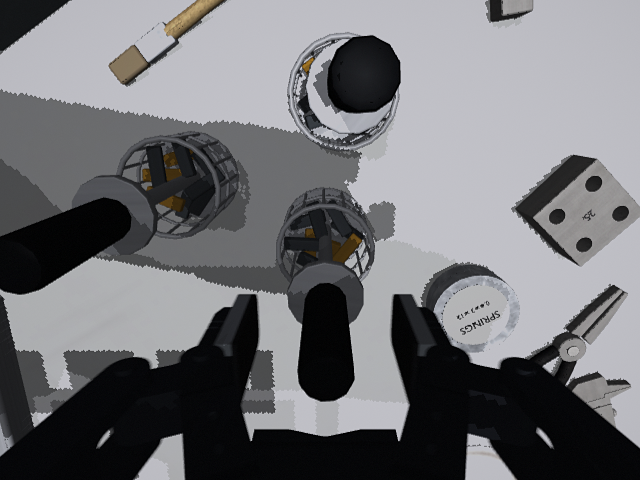

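The grip stands centred (column 326) between the two fingers. I'll close and lift.

Emit:
send_rows:
  linear:
    - [0, 0, 0]
    - [0, 0, 0]
    - [0, 0, 0]
    - [0, 0, 0]
    - [0, 0, 0]
    - [0, 0, -1]
    - [0, 0, -4]
    - [0, 0, -8]
    - [0, 0, -13]
    - [0, 0, -15]
    - [0, 0, -15]
    - [0, 0, -15]
  turn: [0, 0, 0, 0, 0, 0, 0, 0, 0, 0, 0, 0]
  grip: [0, 0, 0, 0, 0, 0, 0, 0, 0, 0, 0, 0]

```text
time_s: 5.2
ee_pos: [0.4868, 0.2093, 0.4437]
tcp_rot: [-0.828, -3.029, 0.002]
ft_force: [0.1, -0.3, -2.6]
finger_gap: 0.19
grip_force: 58.9
```

Run:
```python
from h import *
st()
x=np.array([.8601,-.5101]);y=np.array([.5101,.8601]);mid=np.array([.5191,.0093])
s4=mid+.108*y
for a,z in [(-.075,.445),(-.075,.440),(0,.440)]:
    print(go([*(s4+a*x),z],149.33))
for n in ['wrist','scene']:
    p,d,i=snap(n); W=cloud(d,i); c=p[:,:,:].max(-1)
    s,q,M=pose()
    # held grip / collar points near the tool axis
    D=np.linalg.norm(W[...,:2]-q[:2],axis=-1)
    for lo,hi,nm in [(-.225,-.18,'collar'),(-.295,-.25,'basket')]:
        m=(D<.04)&(W[...,2]-q[2]>lo)&(W[...,2]-q[2]<hi)
        if m.sum()>20:
            r=(W[m]-q)@M; print(n,nm,m.sum(),'tool x',r[:,0].min().round(4),r[:,0].max().round(4),'y',r[:,1].min().round(4),r[:,1].max().round(4),'z',r[:,2].min().round(4),r[:,2].max().round(4))
```

```text
t 5.2 p [0.4868 0.2093 0.4437] yaw 149.4 tilt [-0.002 -0.001 -1.   ] F [ 0.06 -0.28 -2.64] gap 0.19 gf 58.9 q [ 0.2   0.25 -0.85  1.84  0.2   1.14  0.33]
(array([-5.47, -4.76, -0.13]), 0.001)
(array([-5.48, -4.76,  0.37]), 0.001)
(array([-12.98,  -4.77,   0.36]), 0.001)
wrist collar 1683 tool x -0.0012 0.0159 y -0.0166 0.0162 z 0.18 0.2249
wrist basket 4717 tool x -0.0262 0.0273 y -0.0283 0.0282 z 0.2501 0.2945
scene collar 118 tool x -0.0028 0.0201 y -0.0156 0.0167 z 0.1804 0.2249
scene basket 486 tool x -0.027 0.0313 y -0.0284 0.0285 z 0.25 0.2949
```

Emit:
send_rows:
  linear:
    - [-2.7, -2.4, 0]
    - [-5.5, -4.8, 0]
    - [-5.5, -4.8, 0.4]
    - [-5.5, -4.8, 0.4]
    - [-7.5, -4.8, 0.4]
    - [-9.5, -4.8, 0.4]
    - [-11.5, -4.8, 0.4]
    - [-13, -4.8, 0.4]
    - [-13, -4.8, 0.4]
    - [-13, -4.8, 0.4]
  turn: [0, 0, 0, 0, 0, 0, 0, 0, 0, 0]
  grip: [0, 0, 0, 0, 0, 0, 0, 0, 0, 0]

```text
time_s: 6.55
ee_pos: [0.5742, 0.1027, 0.4412]
tcp_rot: [-0.828, -3.03, -0.0]
ft_force: [-0.9, 0.0, -2.4]
finger_gap: 0.197
grip_force: 59.0
```

```bash
cat >> h.py <<'E'
X=np.array([.8601,-.5101]);Y=np.array([.5101,.8601]);MID=np.array([.5191,.0093])
def rel():
    s,p,M=pose(); r=p[:2]-MID; print('tcp in comb: x %.1f y %.1f mm, collar z %.1f'%(r@X*1e3,r@Y*1e3,(p[2]-.190)*1e3))
def favg(n=8):
    F=[]
    for _ in range(n): cams.snapshot('top'); F.append(sense()['ft_force'])
    print('F',np.mean(F,0).round(2),'sd',np.std(F,0).round(2))
E
python3 - <<'E'
from h import *
st(); rel(); favg(5)
p,d,i=snap('scene'); cv2.imwrite('pics/s2.png',cv2.resize(p[130:330,240:440,::-1],None,fx=3,fy=3,interpolation=cv2.INTER_CUBIC))
E
```

```text
t 6.55 p [0.5742 0.1027 0.4412] yaw 149.45 tilt [-0.  0. -1.] F [-0.89  0.03 -2.43] gap 0.197 gf 59.0 q [ 0.33  0.33 -0.77  1.74  0.25  1.17  0.53]
tcp in comb: x -0.3 y 108.5 mm, collar z 251.2
F [ 0.39 -0.31 -2.41] sd [0.6  0.48 0.93]
```

View pics/s2.png

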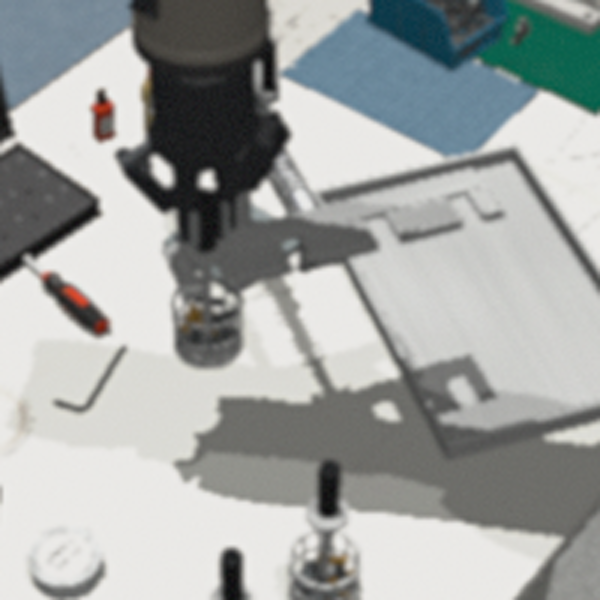

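Emit:
send_rows:
  linear:
    - [0, 0, 0.5]
    - [0, 0, 1.0]
    - [0, 0, 1.4]
    - [0, 0, 1.7]
    - [0, 0, 2.0]
    - [0, 0, 2.3]
    - [0, 0, 2.6]
    - [0, 0, 2.8]
    - [0, 0, 3.0]
    - [0, 0, 3.0]
    - [0, 0, 3.0]
    - [0, 0, 3.0]
  turn: [0, 0, 0, 0, 0, 0, 0, 0, 0, 0, 0, 0]
  grip: [0, 0, 0, 0, 0, 0, 0, 0, 0, 0, 0, 0]

```text
time_s: 8.35
ee_pos: [0.5746, 0.1023, 0.4114]
tcp_rot: [0.829, 3.03, 0.0]
ft_force: [0.5, -0.7, 0.7]
finger_gap: 0.192
grip_force: 59.1
```

Run:
```python
from h import *
st(); rel(); favg(12)
p,d,i=snap('top'); W=cloud(d,i); v=(W[...,:2]-MID); a=v@X; t=v@Y
m=(a>-.022)&(a<.03)&(t<.02)&(t>-.13)&(W[...,2]>.15)
print('plate z',np.median(W[m][:,2]),m.sum())
```

```text
t 8.35 p [0.5746 0.1023 0.4114] yaw 149.41 tilt [ 0.  0. -1.] F [ 0.47 -0.66  0.7 ] gap 0.192 gf 59.1 q [ 0.32  0.36 -0.76  1.77  0.27  1.12  0.51]
tcp in comb: x 0.3 y 108.2 mm, collar z 221.4
F [ 1.31 -0.72  0.23] sd [0.36 0.61 0.55]
plate z 0.6620837818636386 195
```

Emit:
send_rows:
  linear:
    - [0, 0, -0.1]
    - [0, 0, -0.1]
    - [0, 0, -0.1]
    - [0, 0, -0.1]
    - [0, 0, -0.1]
    - [0, 0, -0.1]
  turn: [0, 0, 0, 0, 0, 0]
  grip: [0, 0, 0.3, 0.5, 0.6, 0.6]

```text
time_s: 9.75
ee_pos: [0.5745, 0.1023, 0.4122]
tcp_rot: [-0.829, -3.03, -0.0]
ft_force: [0.1, 0.5, -0.3]
finger_gap: 0.599
grip_force: 0.0
```

Run:
```python
from h import *
st(); rel()
p,d,i=snap('wrist','w3.png'); W=cloud(d,i); s,q,M=pose()
y,x,o,a,t,pp=comb(W,.205,.235); print('plate z',np.median(pp[:,2]),len(pp),o,y)
v=W[...,:2]-MID
m=(np.linalg.norm(v-.108*Y,axis=-1)<.03)&(W[...,2]>.24)&(W[...,2]<.29); g=v[m]
print('grip pts x',(g@X).min(),(g@X).max(),'y',(g@Y).min(),(g@Y).max())
```

```text
t 9.75 p [0.5745 0.1023 0.4122] yaw 149.41 tilt [-0.  0. -1.] F [ 0.06  0.48 -0.34] gap 0.599 gf 0.0 q [ 0.32  0.36 -0.76  1.77  0.27  1.12  0.51]
tcp in comb: x 0.2 y 108.2 mm, collar z 222.2
plate z 0.22069945724094547 35449 [0.54318321 0.04628558] [0.50648564 0.8622484 ]
grip pts x -0.012711658655541185 0.01135245437799693 y 0.07911937142779435 0.13710405729963823
```

View pics/w3.png

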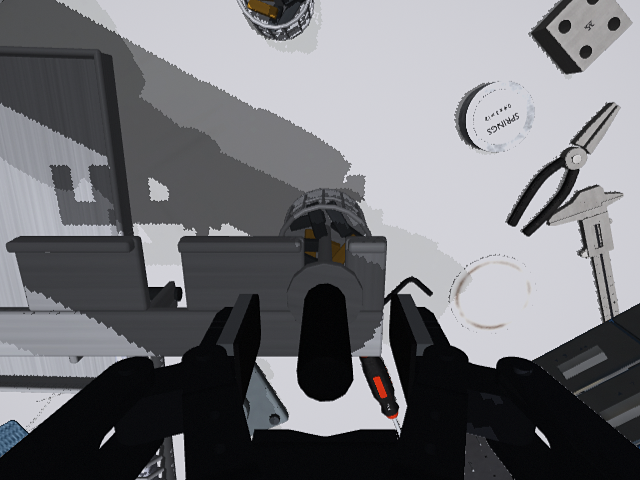

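Basket 1 hangs in slot 4 with its collar flat on the plate (320,285); the plate reads 220.7 mm, a sink of 14.3 mm. The tool goes on to the next basket.

```bash
python3 -c "
from h import *
for t in [[.4115,.1535,.52],[.4115,.1535,.295]]: print(go(t,149.33))"
```

```text
(array([ 16.64,  -3.88, -10.78]), 0.001)
(array([16.64, -3.88, 11.72]), 0.001)
```

Emit:
send_rows:
  linear:
    - [0, 0, -3]
    - [0, 0, -7]
    - [0, 0, -10.8]
    - [5.5, -1.3, -10.8]
    - [11, -2.6, -10.8]
    - [16.6, -3.9, -9]
    - [16.6, -3.9, -4]
    - [16.6, -3.9, 2]
    - [16.6, -3.9, 7]
    - [16.6, -3.9, 10.5]
    - [16.6, -3.9, 11.7]
    - [16.6, -3.9, 11.7]
  turn: [0, 0, 0, 0, 0, 0, 0, 0, 0, 0, 0, 0]
  grip: [0.6, 0.6, 0.8, 0.8, 0.8, 0.8, 0.8, 0.8, 0.8, 0.8, 0.8, 0.8]

```text
time_s: 11.3
ee_pos: [0.4119, 0.1534, 0.2955]
tcp_rot: [-0.828, -3.03, -0.0]
ft_force: [0.8, -0.5, 0.8]
finger_gap: 0.804
grip_force: 0.0
```

Run:
```python
from h import *
st(); print(go([.4115,.1535,.295],149.33))
s,q,M=pose(); p,d,i=snap('wrist'); W=cloud(d,i); r=(W-q)@M
m=(np.abs(r[...,0])<.03)&(np.abs(r[...,1])<.027)&(W[...,2]>.1)&(W[...,2]<.165)
print('grip tool x',np.percentile(r[m][:,0],[1,99]),'y',np.percentile(r[m][:,1],[1,99]),m.sum())
```

```text
t 11.3 p [0.4119 0.1534 0.2955] yaw 149.43 tilt [-0.001  0.    -1.   ] F [ 0.78 -0.46  0.79] gap 0.804 gf 0.0 q [ 0.25  0.29 -0.84  2.18  0.3   0.79  0.25]
(array([ 0.04, -0.01,  0.05]), 0.002)
grip tool x [-0.00955761  0.01556744] y [-0.01448374  0.01561206] 7123
```

Emit:
send_rows:
  linear:
    - [0, 0, 0]
    - [0, 0, 0]
    - [0, 0, 0]
    - [0, 0, 0]
    - [0, 0, 0]
    - [0, 0, 0]
    - [0, 0, -1]
    - [0, 0, -5]
    - [0, 0, -10]
    - [0, 0, -15]
    - [0, 0, -15]
    - [0, 0, -15]
  turn: [0, 0, 0, 0, 0, 0, 0, 0, 0, 0, 0, 0]
  grip: [0, 0, 0, 0, 0, 0, 0, 0, 0, 0, 0, 0]

```text
time_s: 12.85
ee_pos: [0.4114, 0.1529, 0.4449]
tcp_rot: [-0.829, -3.03, 0.001]
ft_force: [-0.8, 0.1, -2.5]
finger_gap: 0.192
grip_force: 59.0
```

```bash
cat >> h.py <<'E'
def gaps(zlo,zhi):
    p,d,i=snap('top'); W=cloud(d,i); y,x,o,a,t,q=comb(W,zlo,zhi)
    h=np.percentile(a,1); print('o',o.round(4),'y',y.round(4),'z',np.median(q[:,2]).round(4),'front',(o+x*h).round(4))
    for s in (3,9,15):
        k=abs(a-h-s*.001)<.004; u=np.sort(t[k]); g=[i for i in np.where(np.diff(u)>.009)[0] if u[i+1]-u[i]<.03]
        print(s,[((o-MID)@Y*1e3+(u[i]+u[i+1])*500).round(1) for i in g],'front x in comb',((o-MID)@X*1e3+h*1e3).round(1))
E
python3 - <<'E'
from h import *
st(); favg(6); gaps(.208,.228)
s,q,M=pose(); p,d,i=snap('wrist'); W=cloud(d,i); r=(W-q)@M
for lo,hi in [(.18,.2),(.25,.295)]:
    m=(np.hypot(r[...,0],r[...,1])<.04)&(r[...,2]>lo)&(r[...,2]<hi); print(np.percentile(r[m],[.5,99.5],axis=0).round(4))
for a,z in [(-.075,.445),(-.075,.424),(0,.424)]: print(go([*(MID+.036*Y+a*X),z],149.33))
E
```

```text
t 12.85 p [0.4114 0.1529 0.4449] yaw 149.39 tilt [-0.    -0.001 -1.   ] F [-0.77  0.06 -2.54] gap 0.192 gf 59.0 q [ 0.4   0.05 -0.91  2.01  0.05  1.1   0.51]
F [ 0.29 -0.03 -2.49] sd [0.34 0.34 0.35]
o [0.5247 0.0034] y [0.5104 0.86  ] z 0.2209 front [0.4977 0.0194]
3 [np.float64(-107.5), np.float64(-36.0), np.float64(36.7), np.float64(107.6)] front x in comb -23.5
9 [np.float64(-107.4), np.float64(-35.8), np.float64(36.4)] front x in comb -23.5
15 [np.float64(-107.3), np.float64(-35.6), np.float64(35.9)] front x in comb -23.5
[[ 0.0008 -0.0153  0.1802]
 [ 0.0165  0.0152  0.1899]]
[[-0.0227 -0.0266  0.2523]
 [ 0.0279  0.0268  0.2941]]
(array([-9.06, -3.32, -0.02]), 0.002)
(array([-9.07, -3.31,  2.08]), 0.002)
(array([-16.57,  -3.33,   2.07]), 0.002)
```

Emit:
send_rows:
  linear:
    - [-4.5, -1.7, 0]
    - [-9, -3.3, 0]
    - [-9, -3.3, 1.2]
    - [-9, -3.3, 2.05]
    - [-9, -3.3, 2.05]
    - [-11, -3.3, 2.05]
    - [-13, -3.3, 2.05]
    - [-15, -3.3, 2.05]
    - [-16.6, -3.3, 2.05]
    - [-16.6, -3.3, 2.05]
    - [-16.6, -3.3, 2.05]
  turn: [0, 0, 0, 0, 0, 0, 0, 0, 0, 0, 0]
  grip: [0, 0, 0, 0, 0, 0, 0, 0, 0, 0, 0]

```text
time_s: 14.62
ee_pos: [0.5377, 0.0406, 0.4246]
tcp_rot: [-0.828, -3.03, -0.0]
ft_force: [0.1, 0.8, -2.2]
finger_gap: 0.193
grip_force: 59.0
```

```bash
python3 -c "
from h import *
st(); rel(); favg(4)"
```

```text
t 14.62 p [0.5377 0.0406 0.4246] yaw 149.44 tilt [-0.  0. -1.] F [ 0.09  0.79 -2.18] gap 0.193 gf 59.0 q [ 0.47  0.27 -0.78  1.85  0.21  1.11  0.65]
tcp in comb: x 0.0 y 36.4 mm, collar z 234.6
F [-0.06  0.02 -2.03] sd [0.45 0.21 0.2 ]
```

Emit:
send_rows:
  linear:
    - [0, 0, 0.5]
    - [0, 0, 0.9]
    - [0, 0, 1.2]
    - [0, 0, 1.5]
    - [0, 0, 1.8]
    - [0, 0, 2.1]
    - [0, 0, 2.4]
    - [0, 0, 2.6]
    - [0, 0, 2.75]
    - [0, 0, 2.75]
    - [0, 0, 2.75]
    - [0, 0, 2.75]
  turn: [0, 0, 0, 0, 0, 0, 0, 0, 0, 0, 0, 0]
  grip: [0, 0, 0, 0, 0, 0, 0, 0, 0, 0, 0, 0]

```text
time_s: 16.32
ee_pos: [0.5379, 0.0403, 0.3973]
tcp_rot: [0.829, 3.03, 0.0]
ft_force: [1.0, -0.4, 0.5]
finger_gap: 0.194
grip_force: 59.2
```

```bash
python3 -c "
from h import *
st(); rel(); favg(12)"
```

```text
t 16.32 p [0.5379 0.0403 0.3973] yaw 149.41 tilt [ 0.  0. -1.] F [ 1.02 -0.43  0.49] gap 0.194 gf 59.2 q [ 0.46  0.3  -0.77  1.88  0.24  1.06  0.63]
tcp in comb: x 0.4 y 36.2 mm, collar z 207.3
F [ 1.27 -0.44  0.73] sd [0.44 0.39 0.6 ]
```

Emit:
send_rows:
  linear:
    - [0, 0, -0.12]
    - [0, 0, -0.25]
    - [0, 0, -0.25]
    - [0, 0, -0.25]
  turn: [0, 0, 0, 0]
  grip: [0, 0, 0, 0]

```text
time_s: 17.42
ee_pos: [0.5378, 0.0404, 0.3997]
tcp_rot: [-0.828, -3.03, -0.0]
ft_force: [-0.6, 0.2, -0.0]
finger_gap: 0.199
grip_force: 59.2
```

```bash
python3 -c "
from h import *
st(); rel(); favg(10)"
```

```text
t 17.43 p [0.5378 0.0404 0.3997] yaw 149.42 tilt [-0.  0. -1.] F [-0.58  0.15 -0.02] gap 0.199 gf 59.2 q [ 0.46  0.3  -0.78  1.88  0.24  1.06  0.63]
tcp in comb: x 0.2 y 36.2 mm, collar z 209.7
F [-0.5   0.84 -0.11] sd [0.18 0.4  0.37]
```

Balanced; letting go.

Emit:
send_rows:
  linear:
    - [0, 0, 0]
    - [0, 0, 0]
    - [0, 0, 0]
    - [0, 0, 0]
    - [0, 0, 0]
  turn: [0, 0, 0, 0, 0]
  grip: [0.3, 0.5, 0.6, 0.6, 0.6]

```text
time_s: 18.55
ee_pos: [0.5379, 0.0403, 0.3997]
tcp_rot: [0.829, 3.03, 0.0]
ft_force: [0.9, -0.5, 0.3]
finger_gap: 0.596
grip_force: 0.0
```

Run:
```python
from h import *
st(); rel()
p,d,i=snap('wrist','w4.png'); W=cloud(d,i)
y,x,o,a,t,pp=comb(W,.19,.22); print('plate z',np.median(pp[:,2]),len(pp))
for t in [[.4185,.261,.50],[.4185,.261,.295]]: print(go(t,149.33))
```

```text
t 18.55 p [0.5379 0.0403 0.3997] yaw 149.41 tilt [ 0.  0. -1.] F [ 0.88 -0.5   0.3 ] gap 0.596 gf 0.0 q [ 0.46  0.3  -0.78  1.88  0.24  1.06  0.63]
tcp in comb: x 0.4 y 36.2 mm, collar z 209.7
plate z 0.20851982774840327 46676
(array([ 21.51,  12.93, -10.02]), 0.001)
(array([21.51, 12.93, 10.48]), 0.001)
```

View pics/w4.png

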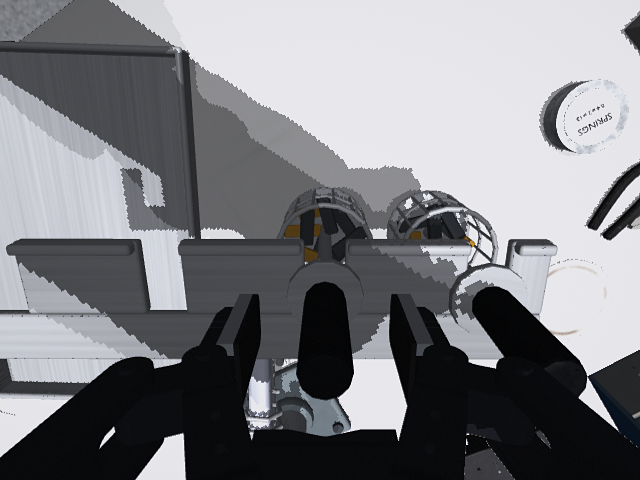

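Slots 3 and 4 hold baskets hanging flat (325,285 and 487,290), plate at 208.5 mm. On to the third.

Emit:
send_rows:
  linear:
    - [0, 0, -3]
    - [0, 0, -7]
    - [0, 0, -10]
    - [5.4, 3.2, -10]
    - [10.8, 6.5, -10]
    - [16.2, 9.7, -10]
    - [21.5, 12.9, -8]
    - [21.5, 12.9, -3]
    - [21.5, 12.9, 3]
    - [21.5, 12.9, 7.5]
    - [21.5, 12.9, 10.3]
    - [21.5, 12.9, 10.4]
  turn: [0, 0, 0, 0, 0, 0, 0, 0, 0, 0, 0, 0]
  grip: [0.6, 0.6, 0.8, 0.8, 0.8, 0.8, 0.8, 0.8, 0.8, 0.8, 0.8, 0.8]

```text
time_s: 20.1
ee_pos: [0.418, 0.2605, 0.2944]
tcp_rot: [-0.827, -3.028, 0.003]
ft_force: [0.5, 0.4, 0.6]
finger_gap: 0.801
grip_force: 0.0
```

Run:
```python
from h import *
st(); print(go([.4185,.261,.295],149.33))
s,q,M=pose(); p,d,i=snap('wrist'); W=cloud(d,i); r=(W-q)@M
m=(np.abs(r[...,0])<.03)&(np.abs(r[...,1])<.027)&(W[...,2]>.1)&(W[...,2]<.165)
print('grip tool x',np.percentile(r[m][:,0],[1,99]),'y',np.percentile(r[m][:,1],[1,99]),m.sum())
```

```text
t 20.1 p [0.418  0.2605 0.2944] yaw 149.45 tilt [-0.003 -0.001 -1.   ] F [0.46 0.38 0.58] gap 0.801 gf 0.0 q [ 0.05  0.4  -0.88  2.07  0.4   0.86 -0.02]
(array([-0.02,  0.07, -0.06]), 0.002)
grip tool x [-0.00998374  0.01524794] y [-0.01323408  0.01694033] 7277
```

Emit:
send_rows:
  linear:
    - [0, 0, 0]
    - [0, 0, 0]
    - [0, 0, 0]
    - [0, 0, 0]
    - [0, 0, 0]
    - [0, 0, 0]
    - [0, 0, -1]
    - [0, 0, -5]
    - [0, 0, -10]
    - [0, 0, -14]
    - [0, 0, -14]
    - [0, 0, -14]
  turn: [0, 0, 0, 0, 0, 0, 0, 0, 0, 0, 0, 0]
  grip: [0, 0, 0, 0, 0, 0, 0, 0, 0, 0, 0, 0]

```text
time_s: 21.65
ee_pos: [0.4182, 0.2603, 0.4353]
tcp_rot: [-0.829, -3.03, 0.001]
ft_force: [0.4, -0.1, -3.2]
finger_gap: 0.193
grip_force: 59.1
```

Run:
```python
from h import *
st(); favg(6); gaps(.195,.214)
s,q,M=pose(); p,d,i=snap('wrist'); W=cloud(d,i); r=(W-q)@M
for lo,hi in [(.18,.2),(.25,.295)]:
    m=(np.hypot(r[...,0],r[...,1])<.04)&(r[...,2]>lo)&(r[...,2]<hi); print(np.percentile(r[m],[.5,99.5],axis=0).round(4))
for a,z in [(-.075,.43),(-.075,.413),(0,.413)]: print(go([*(MID-.036*Y+a*X),z],149.33))
```

```text
t 21.65 p [0.4182 0.2603 0.4353] yaw 149.39 tilt [-0.    -0.001 -1.   ] F [ 0.36 -0.14 -3.23] gap 0.193 gf 59.1 q [ 0.19  0.2  -0.98  1.92  0.19  1.11  0.18]
F [ 0.05 -0.13 -3.06] sd [0.35 0.58 0.36]
o [0.5249 0.0006] y [0.5133 0.8582] z 0.2086 front [0.4978 0.0168]
3 [np.float64(-108.0), np.float64(-35.9), np.float64(35.9), np.float64(106.2)] front x in comb -22.1
9 [np.float64(-107.8), np.float64(-35.5), np.float64(40.0)] front x in comb -22.1
15 [np.float64(-107.6), np.float64(-35.6)] front x in comb -22.1
[[ 0.0019 -0.0153  0.1802]
 [ 0.0169  0.0153  0.1903]]
[[-0.0204 -0.0268  0.2525]
 [ 0.0284  0.0269  0.2946]]
(array([-13.95, -20.11,   0.54]), 0.002)
(array([-13.95, -20.11,   2.24]), 0.002)
(array([-21.45, -20.13,   2.23]), 0.002)
```

Emit:
send_rows:
  linear:
    - [-3.5, -5, 0]
    - [-7, -10, 0]
    - [-10.5, -15, 0.4]
    - [-13.9, -20.1, 1]
    - [-13.9, -20.1, 2.2]
    - [-13.9, -20.1, 2.2]
    - [-15.9, -20.1, 2.2]
    - [-17.9, -20.1, 2.2]
    - [-19.9, -20.1, 2.2]
    - [-21.6, -20.1, 2.2]
    - [-21.6, -20.1, 2.2]
    - [-21.6, -20.1, 2.2]
  turn: [0, 0, 0, 0, 0, 0, 0, 0, 0, 0, 0, 0]
  grip: [0, 0, 0, 0, 0, 0, 0, 0, 0, 0, 0, 0]

```text
time_s: 23.55
ee_pos: [0.5021, -0.022, 0.4136]
tcp_rot: [-0.828, -3.03, -0.0]
ft_force: [-0.3, -0.3, -3.0]
finger_gap: 0.198
grip_force: 59.5
```

```bash
python3 -c "
from h import *
st(); rel(); favg(6)"
```

```text
t 23.55 p [ 0.5021 -0.022   0.4136] yaw 149.43 tilt [-0.001  0.    -1.   ] F [-0.33 -0.29 -2.99] gap 0.198 gf 59.5 q [ 0.61  0.21 -0.77  1.94  0.17  1.06  0.8 ]
tcp in comb: x 1.3 y -35.6 mm, collar z 223.6
F [ 0.07  0.55 -2.67] sd [0.37 0.34 0.55]
```

Emit:
send_rows:
  linear:
    - [0, 0, 0.5]
    - [0, 0, 0.9]
    - [0, 0, 1.2]
    - [0, 0, 1.5]
    - [0, 0, 1.8]
    - [0, 0, 2.1]
    - [0, 0, 2.4]
    - [0, 0, 2.7]
    - [0, 0, 2.9]
    - [0, 0, 3.0]
    - [0, 0, 3.0]
    - [0, 0, 3.0]
  turn: [0, 0, 0, 0, 0, 0, 0, 0, 0, 0, 0, 0]
  grip: [0, 0, 0, 0, 0, 0, 0, 0, 0, 0, 0, 0]

```text
time_s: 25.35
ee_pos: [0.5021, -0.0222, 0.3838]
tcp_rot: [0.829, 3.03, 0.0]
ft_force: [1.3, -1.3, 0.7]
finger_gap: 0.189
grip_force: 59.6
```

```bash
python3 -c "
from h import *
st(); rel(); favg(12)"
```

```text
t 25.35 p [ 0.5021 -0.0222  0.3838] yaw 149.42 tilt [ 0.  0. -1.] F [ 1.26 -1.32  0.66] gap 0.189 gf 59.6 q [ 0.59  0.24 -0.77  1.97  0.2   1.    0.77]
tcp in comb: x 1.5 y -35.7 mm, collar z 193.8
F [ 1.61 -0.96  0.87] sd [0.3  0.36 0.43]
```

Emit:
send_rows:
  linear:
    - [0, 0, -0.15]
    - [0, 0, -0.3]
    - [0, 0, -0.3]
    - [0, 0, -0.3]
  turn: [0, 0, 0, 0]
  grip: [0, 0, 0, 0]

```text
time_s: 26.45
ee_pos: [0.502, -0.0222, 0.3866]
tcp_rot: [-0.828, -3.03, 0.0]
ft_force: [-0.9, -0.4, -0.5]
finger_gap: 0.195
grip_force: 59.6
```

```bash
python3 -c "
from h import *
st(); rel(); favg(12)"
```

```text
t 26.45 p [ 0.502  -0.0222  0.3866] yaw 149.42 tilt [-0.  0. -1.] F [-0.85 -0.4  -0.52] gap 0.195 gf 59.6 q [ 0.59  0.24 -0.77  1.97  0.2   1.01  0.77]
tcp in comb: x 1.3 y -35.8 mm, collar z 196.6
F [-0.95  0.65 -0.14] sd [0.49 0.44 0.46]
```

Emit:
send_rows:
  linear:
    - [0, 0, 0.05]
    - [0, 0, 0.05]
    - [0, 0, 0.05]
    - [0, 0, 0.05]
    - [0, 0, 0.05]
    - [0, 0, 0.05]
    - [0, 0, 0.05]
    - [0, 0, 0.05]
  turn: [0, 0, 0, 0, 0, 0, 0, 0]
  grip: [0, 0.3, 0.5, 0.6, 0.6, 0.6, 0.6, 0.6]

```text
time_s: 28.05
ee_pos: [0.5021, -0.0222, 0.3862]
tcp_rot: [-0.829, -3.03, -0.0]
ft_force: [-0.1, -0.3, -0.5]
finger_gap: 0.598
grip_force: 0.0
```

Run:
```python
from h import *
st(); rel()
p,d,i=snap('wrist'); W=cloud(d,i)
y,x,o,a,t,pp=comb(W,.18,.206); print('plate z',np.median(pp[:,2]),len(pp))
```

```text
t 28.05 p [ 0.5021 -0.0222  0.3862] yaw 149.42 tilt [-0.  0. -1.] F [-0.07 -0.32 -0.46] gap 0.598 gf 0.0 q [ 0.59  0.24 -0.77  1.97  0.2   1.01  0.77]
tcp in comb: x 1.5 y -35.8 mm, collar z 196.2
plate z 0.19442677338238099 44850
```

Emit:
send_rows:
  linear:
    - [0, 0, -3]
    - [0, 0, -7]
    - [0, 0, -12]
    - [0, 0, -17]
    - [0, 0, -17]
    - [0, 0, -17]
  turn: [0, 0, 0, 0, 0, 0]
  grip: [0.6, 0.6, 0.6, 0.6, 0.6, 0.6]

```text
time_s: 28.85
ee_pos: [0.502, -0.0223, 0.5559]
tcp_rot: [-0.829, -3.03, 0.0]
ft_force: [0.6, 1.1, -0.9]
finger_gap: 0.597
grip_force: 0.0
```

Run:
```python
from h import *
st()
p,d,i=snap('wrist','w5.png'); W=cloud(d,i); np.save('w5.npy',W)
y,x,o,a,t,pp=comb(W,.18,.206); print('plate z',np.median(pp[:,2]),'y',y)
p,d,i=snap('scene','s5.png'); Ws=cloud(d,i); np.save('s5.npy',Ws)
p,d,i=snap('top','t5.png'); Wt=cloud(d,i); np.save('t5.npy',Wt)
for n,V in [('wrist',W),('scene',Ws),('top',Wt)]:
    v=V[...,:2]-MID; X_=v@X;Y_=v@Y
    for k in (-36,36,108):
        m=(np.abs(Y_-k*.001)<.02)&(np.abs(X_)<.03)&(V[...,2]>.23)&(V[...,2]<.262)
        if m.sum()>5: print(n,k,m.sum(),'x',X_[m].min().round(4),X_[m].max().round(4),'y',Y_[m].min().round(4),Y_[m].max().round(4),'z',V[m][:,2].max().round(4))
    m=(V[...,2]>.29)&(V[...,2]<.325)&(np.hypot(V[...,0]-.648,V[...,1]+.067)<.03)
    if m.sum()>5: q=V[m]; print(n,'handle',((q.min(0)+q.max(0))/2).round(4))
```

```text
t 28.85 p [ 0.502  -0.0223  0.5559] yaw 149.4 tilt [-0. -0. -1.] F [ 0.59  1.12 -0.92] gap 0.597 gf 0.0 q [ 0.66  0.09 -0.78  1.74  0.06  1.34  0.9 ]
plate z 0.19448356304621323 y [0.5094859  0.86047906]
wrist -36 594 x -0.0077 0.0097 y -0.0446 -0.027 z 0.256
wrist 36 658 x -0.0059 0.0114 y 0.027 0.044 z 0.2559
wrist 108 795 x -0.0038 0.0133 y 0.0985 0.1167 z 0.256
wrist handle [ 0.6442 -0.0655  0.2921]
scene -36 72 x -0.012 0.0076 y -0.0427 -0.0255 z 0.2582
scene 36 88 x -0.0115 0.0102 y 0.0274 0.0458 z 0.2574
scene 108 77 x -0.0097 0.0097 y 0.1012 0.1173 z 0.2567
scene handle [ 0.6455 -0.0642  0.3024]
top 36 51 x -0.0047 0.0109 y 0.0279 0.0447 z 0.2586
top 108 55 x -0.0026 0.0144 y 0.0994 0.1171 z 0.2594
```

View pics/w5.png

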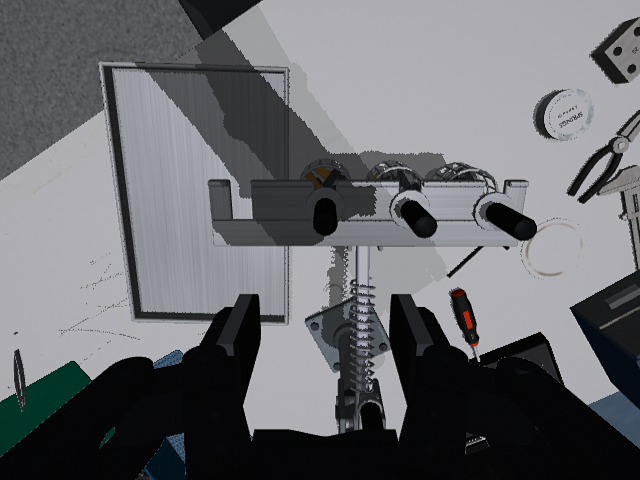

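View pics/t5.png

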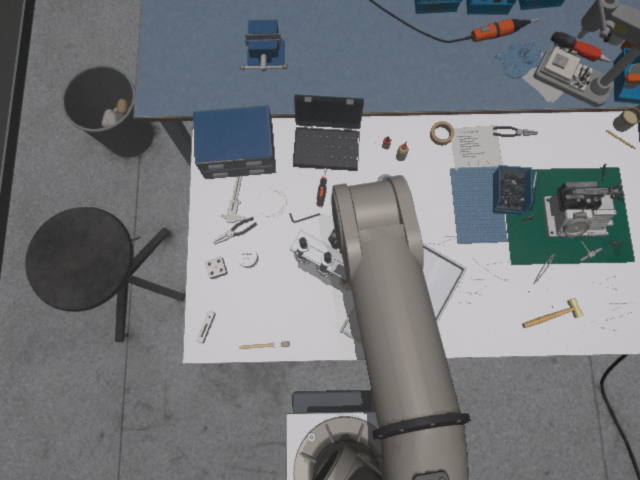

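All three hang free with collars on the plate (194.4 mm). Next I'll get the tray pose from this view and plan the swing.

```bash
cat >> h.py <<'E'
C=np.array([.7255,-.1131])
def tray(W,lo=.014,hi=.03):
    v=W[...,:2]; m=(W[...,2]>lo)&(W[...,2]<hi)&(v[...,1]<.2)&(v[...,0]>.25)
    m=cv2.morphologyEx(m.astype(np.uint8),cv2.MORPH_CLOSE,np.ones((3,3)))
    k,l,s,c=cv2.connectedComponentsWithStats(m)
    j=1+np.argmax([s[i,2]*s[i,3] for i in range(1,k)]); q=W[(l==j)&(W[...,2]>lo)&(W[...,2]<hi)]
    r=cv2.minAreaRect((q[:,:2]*1000).astype(np.float32)); b=cv2.boxPoints(r)/1000
    e=[b[1]-b[0],b[2]-b[1]]; y=max(e,key=np.linalg.norm); y=y/np.linalg.norm(y); y=y if y[1]>0 else -y
    print('tray',np.round(r[0],1),np.round(r[1],1),'y axis',y.round(3)); return np.array(r[0])/1000,y
def plan(c,y,seats=((-.001,.108),(.001,.036),(.001,-.036)),base=np.radians(-30.67)):
    x=np.array([y[1],-y[0]]); best=None
    for dphi in np.arange(0,1.5,.02):
        a=base+dphi; X_=np.array([np.cos(a),np.sin(a)]); Y_=np.array([-X_[1],X_[0]])
        m=C-.236*X_; g=[m+s*X_+t*Y_-c for s,t in seats]
        mar=min(min(.085-abs(p@x),.145-abs(p@y)) for p in g)
        if best is None or mar>best[0]: best=(mar,dphi,np.round([[p@x,p@y] for p in g],3),(C-.09*X_).round(4))
    print('best margin',best); return best
E
python3 - <<'E'
from h import *
for n in ['w5','top0']:
    c,y=tray(np.load(n+'.npy')); plan(c,y)
E
```

```text
tray [ 455.7 -180.9] [224.  344.5] y axis [-0.844  0.537]
best margin (np.float64(0.035102123292771965), np.float64(1.02), array([[ 0.05 ,  0.02 ],
       [ 0.016, -0.043],
       [-0.02 , -0.106]]), array([ 0.6459, -0.155 ]))
tray [ 498.3 -207.8] [224.9 345. ] y axis [-0.844  0.536]
best margin (np.float64(0.0562496645975515), np.float64(1.1400000000000001), array([[ 0.026,  0.051],
       [-0.001, -0.016],
       [-0.029, -0.083]]), array([ 0.6515, -0.1643]))
```

The tray has been knocked about 50 mm since the start: its centre was (498,-208) and is now (456,-181) mm. Next the tool goes to the handle.

Run:
```python
from h import *
W=np.load('top0.npy'); m=np.hypot(*(W[...,:2]-C).transpose(2,0,1))<.07; print('max z near column',np.nanpercentile(W[m][:,2],99.5))
for z in (.555,.45): print(go([.648,-.067,z],149.33))
```

```text
max z near column 0.2714365265002466
(array([-14.84,   3.58,  -0.  ]), 0.002)
(array([-14.86,   3.59,  10.5 ]), 0.002)
```

Emit:
send_rows:
  linear:
    - [-5, 1.2, 0]
    - [-10, 2.4, 0]
    - [-14.9, 3.6, 0]
    - [-14.9, 3.6, 1]
    - [-14.9, 3.6, 5]
    - [-14.9, 3.6, 8.5]
    - [-14.9, 3.6, 10.5]
    - [-14.9, 3.6, 10.5]
    - [-14.9, 3.6, 10.5]
  turn: [0, 0, 0, 0, 0, 0, 0, 0, 0]
  grip: [0.8, 0.8, 0.8, 0.8, 0.8, 0.8, 0.8, 0.8, 0.8]

```text
time_s: 30.12
ee_pos: [0.6489, -0.0669, 0.4526]
tcp_rot: [0.828, 3.029, 0.001]
ft_force: [0.1, 0.4, 0.5]
finger_gap: 0.796
grip_force: 0.0
```

Run:
```python
from h import *
st()
s,q,M=pose(); p,d,i=snap('wrist','w6.png'); W=cloud(d,i); r=(W-q)@M
m=(np.abs(r[...,0])<.03)&(np.abs(r[...,1])<.027)&(W[...,2]>.27)&(W[...,2]<.32)
print('handle tool x',np.percentile(r[m][:,0],[1,99]),'y',np.percentile(r[m][:,1],[1,99]),m.sum())
```

```text
t 30.12 p [ 0.6489 -0.0669  0.4526] yaw 149.42 tilt [ 0.002  0.    -1.   ] F [0.13 0.4  0.46] gap 0.796 gf 0.0 q [ 0.54  0.44 -0.73  1.57  0.31  1.25  0.79]
handle tool x [-0.00618326  0.00806899] y [-0.00829042  0.00701   ] 3625
```

View pics/w6.png

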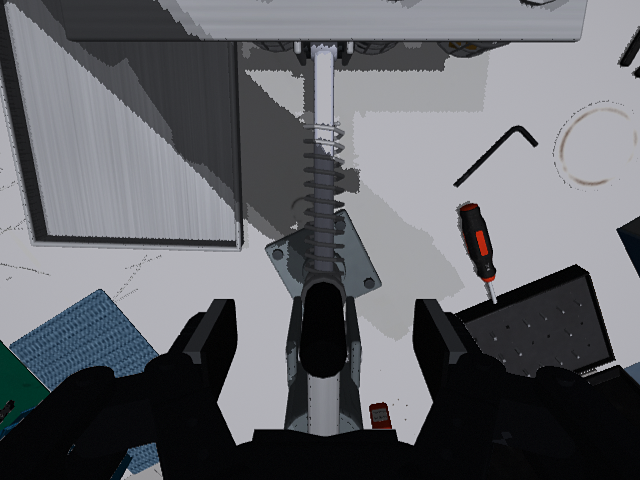

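The handle stands centred (column 323) between the fingers.

Emit:
send_rows:
  linear:
    - [0, 0, 0]
    - [0, 0, 0]
    - [0, 0, 0]
    - [0, 0, 0]
    - [0, 0, 0]
    - [0, 0, 0]
    - [0, 0, 0]
  turn: [0, 0, 0, 0, 0, 0, 0]
  grip: [0.6, 0.3, 0, 0, 0, 0, 0]

```text
time_s: 31.05
ee_pos: [0.6487, -0.0671, 0.4516]
tcp_rot: [0.829, 3.03, -0.0]
ft_force: [-4.0, -1.5, 6.3]
finger_gap: 0.172
grip_force: 58.4
```

Run:
```python
from h import *
st(); a0=np.radians(-30.67); 
s,q,M=pose(); h0=C-.09*np.array([np.cos(a0),np.sin(a0)]); print(h0,q[:2])
def arc(ds):
    for D in ds:
        a=a0+D; h=C-.09*np.array([np.cos(a),np.sin(a)])-h0
        print(round(D,3),(np.array([*h,0])@M*100).round(2),round(-D,3))
arc([.01,.03,.055,.08,.105,.13,.155,.18,.205,.23,.255,.28])
```

```text
t 31.05 p [ 0.6487 -0.0671  0.4516] yaw 149.4 tilt [ 0. -0. -1.] F [-3.98 -1.49  6.34] gap 0.172 gf 58.4 q [ 0.54  0.44 -0.73  1.57  0.31  1.25  0.79]
[ 0.64808925 -0.06719166] [ 0.64866058 -0.06713999]
0.01 [-0.   -0.09  0.  ] -0.01
0.03 [-0.   -0.27  0.  ] -0.03
0.055 [-0.01 -0.49  0.  ] -0.055
0.08 [-0.03 -0.72  0.  ] -0.08
0.105 [-0.05 -0.94  0.  ] -0.105
0.13 [-0.07 -1.17  0.  ] -0.13
0.155 [-0.11 -1.39  0.  ] -0.155
0.18 [-0.14 -1.61  0.  ] -0.18
0.205 [-0.19 -1.83  0.  ] -0.205
0.23 [-0.23 -2.05  0.  ] -0.23
0.255 [-0.29 -2.27  0.  ] -0.255
0.28 [-0.35 -2.49  0.  ] -0.28
```

Emit:
send_rows:
  linear:
    - [0, -0.09, 0]
    - [0, -0.27, 0]
    - [-0.01, -0.49, 0]
    - [-0.03, -0.72, 0]
    - [-0.05, -0.94, 0]
    - [-0.07, -1.17, 0]
    - [-0.11, -1.39, 0]
    - [-0.14, -1.61, 0]
    - [-0.19, -1.83, 0]
    - [-0.23, -2.05, 0]
    - [-0.29, -2.27, 0]
    - [-0.35, -2.49, 0]
  turn: [-0.01, -0.03, -0.055, -0.08, -0.105, -0.13, -0.155, -0.18, -0.205, -0.23, -0.255, -0.28]
  grip: [0, 0, 0, 0, 0, 0, 0, 0, 0, 0, 0, 0]

```text
time_s: 32.55
ee_pos: [0.6391, -0.0894, 0.4516]
tcp_rot: [0.394, 3.116, 0.002]
ft_force: [0.5, 5.7, 5.1]
finger_gap: 0.171
grip_force: 58.7
```

Run:
```python
from h import *
st()
p,d,i=snap('wrist'); W=cloud(d,i); y,x,o,a,t,pp=comb(W,.18,.21); print('comb yaw',np.degrees(np.arctan2(x[1],x[0])),'z',np.median(pp[:,2]))
```

```text
t 32.55 p [ 0.6391 -0.0894  0.4516] yaw 165.57 tilt [ 0.001  0.001 -1.   ] F [0.5  5.69 5.09] gap 0.171 gf 58.7 q [ 0.62  0.45 -0.79  1.58  0.33  1.25  1.09]
comb yaw -14.385296 z 0.1943353580132019
```

Going well: the comb turns with the tool and stays level.

Emit:
send_rows:
  linear:
    - [0, -0.18, 0]
    - [-0.01, -0.4, 0]
    - [-0.02, -0.63, 0]
    - [-0.04, -0.85, 0]
    - [-0.06, -1.08, 0]
    - [-0.09, -1.3, 0]
    - [-0.13, -1.52, 0]
    - [-0.17, -1.74, 0]
    - [-0.21, -1.96, 0]
    - [-0.26, -2.18, 0]
    - [-0.32, -2.4, 0]
    - [-0.38, -2.6, 0]
  turn: [-0.02, -0.045, -0.07, -0.095, -0.12, -0.145, -0.17, -0.195, -0.22, -0.245, -0.27, -0.293]
  grip: [0, 0, 0, 0, 0, 0, 0, 0, 0, 0, 0, 0]

```text
time_s: 34.1
ee_pos: [0.636, -0.1156, 0.4516]
tcp_rot: [0.065, -3.141, -0.002]
ft_force: [-4.6, 5.4, 7.5]
finger_gap: 0.168
grip_force: 59.1
```

Emit:
send_rows:
  linear:
    - [0, -0.18, 0]
    - [-0.01, -0.4, 0]
    - [-0.02, -0.63, 0]
    - [-0.04, -0.85, 0]
    - [-0.06, -1.08, 0]
    - [-0.09, -1.3, 0]
    - [-0.13, -1.52, 0]
    - [-0.17, -1.74, 0]
    - [-0.21, -1.96, 0]
    - [-0.25, -2.13, 0]
    - [-0.28, -2.24, 0]
    - [-0.28, -2.24, 0]
  turn: [-0.02, -0.045, -0.07, -0.095, -0.12, -0.145, -0.17, -0.195, -0.22, -0.239, -0.25, -0.25]
  grip: [0, 0, 0, 0, 0, 0, 0, 0, 0, 0, 0, 0]

```text
time_s: 35.6
ee_pos: [0.6396, -0.1383, 0.4516]
tcp_rot: [0.454, -3.108, -0.001]
ft_force: [-6.4, 2.3, 9.6]
finger_gap: 0.168
grip_force: 59.3
```

Run:
```python
from h import *
st()
p,d,i=snap('wrist'); W=cloud(d,i); y,x,o,a,t,pp=comb(W,.18,.21); print('comb yaw',np.degrees(np.arctan2(x[1],x[0])),'z',np.median(pp[:,2]))
for n in ('wrist','scene','top'):
    W=cloud(*snap(n)[1:])
    try: c,y=tray(W)
    except Exception as e: print(n,e)
```

```text
t 35.6 p [ 0.6396 -0.1383  0.4516] yaw -163.39 tilt [-0.001  0.    -1.   ] F [-6.37  2.31  9.63] gap 0.168 gf 59.3 q [ 0.75  0.49 -0.89  1.56  0.39  1.28  1.66]
comb yaw 16.575108 z 0.1943498237626374
tray [ 606.6 -257. ] [201.6  39.9] y axis [0.374 0.927]
tray [ 454.3 -180.2] [228.9 352.3] y axis [-0.844  0.536]
tray [ 411.6 -152.3] [224.4 237.8] y axis [-0.846  0.534]
```

Emit:
send_rows:
  linear:
    - [0, -0.13, 0]
    - [-0.01, -0.36, 0]
    - [-0.02, -0.58, 0]
    - [-0.04, -0.81, 0]
    - [-0.06, -1.03, 0]
    - [-0.09, -1.25, 0]
    - [-0.12, -1.47, 0]
    - [-0.15, -1.65, 0]
    - [-0.17, -1.74, 0]
    - [-0.17, -1.74, 0]
    - [-0.17, -1.74, 0]
  turn: [-0.015, -0.04, -0.065, -0.09, -0.115, -0.14, -0.165, -0.185, -0.195, -0.195, -0.195]
  grip: [0, 0, 0, 0, 0, 0, 0, 0, 0, 0, 0]

```text
time_s: 37.17
ee_pos: [0.6461, -0.1548, 0.4516]
tcp_rot: [0.753, -3.049, -0.0]
ft_force: [-8.4, 0.3, 8.8]
finger_gap: 0.165
grip_force: 59.4
```

Emit:
send_rows:
  linear:
    - [0, 0, 0]
    - [0, 0, 0]
    - [0, 0, 0]
    - [0, 0, 0]
    - [0, 0, -1]
    - [0, 0, -4]
    - [0, 0, -9]
    - [0, 0, -12]
    - [0, 0, -12]
    - [0, 0, -12]
  turn: [0, 0, 0, 0, 0, 0, 0, 0, 0, 0]
  grip: [0.3, 0.5, 0.7, 0.8, 0.8, 0.8, 0.8, 0.8, 0.8, 0.8]

```text
time_s: 38.42
ee_pos: [0.6463, -0.1548, 0.5711]
tcp_rot: [0.753, -3.05, 0.0]
ft_force: [-0.2, 0.5, -1.6]
finger_gap: 0.8
grip_force: 0.0
```

Run:
```python
from h import *
st()
p,d,i=snap('wrist','w7.png'); W=cloud(d,i); y,x,o,a,t,pp=comb(W,.18,.21); print('comb yaw',np.degrees(np.arctan2(x[1],x[0])),'z',np.median(pp[:,2]))
Ws=cloud(*snap('scene','s7.png')[1:]); c,ty=tray(Ws); c2,ty2=tray(cloud(*snap('top')[1:])); tx=np.array([ty[1],-ty[0]])
for n,V in (('w',W),('s',Ws)):
    m=((V[...,2]>.225)&(V[...,2]<.262)&(np.hypot(V[...,0]-.49,V[...,1]+.22)<.2)).astype(np.uint8); k,l,s,_=cv2.connectedComponentsWithStats(m)
    for j in range(1,k):
        if s[j,4]>40: g=V[l==j].mean(0); print(n,s[j,4],g.round(3),'tray',((g[:2]-c)@tx).round(3),((g[:2]-c)@ty).round(3))
```

```text
t 38.42 p [ 0.6463 -0.1548  0.5711] yaw -152.26 tilt [-0. -0. -1.] F [-0.23  0.54 -1.57] gap 0.8 gf 0.0 q [ 0.78  0.46 -0.95  1.36  0.37  1.51  1.91]
comb yaw 27.578056 z 0.1945139552869719
tray [ 454.3 -178.9] [227.  352.7] y axis [-0.845  0.535]
tray [ 455.9 -180.7] [224.8 342.8] y axis [-0.844  0.536]
w 396 [ 0.534 -0.249  0.244] tray -0.017 -0.105
w 530 [ 0.504 -0.188  0.247] tray 0.019 -0.047
w 829 [ 0.472 -0.125  0.246] tray 0.055 0.013
w 61 [ 0.672 -0.145  0.261] tray 0.145 -0.166
s 48 [ 0.656 -0.142  0.258] tray 0.139 -0.151
s 78 [ 0.525 -0.249  0.243] tray -0.021 -0.097
s 79 [ 0.494 -0.184  0.244] tray 0.017 -0.036
s 90 [ 0.463 -0.119  0.242] tray 0.056 0.025
```

View pics/s7.png

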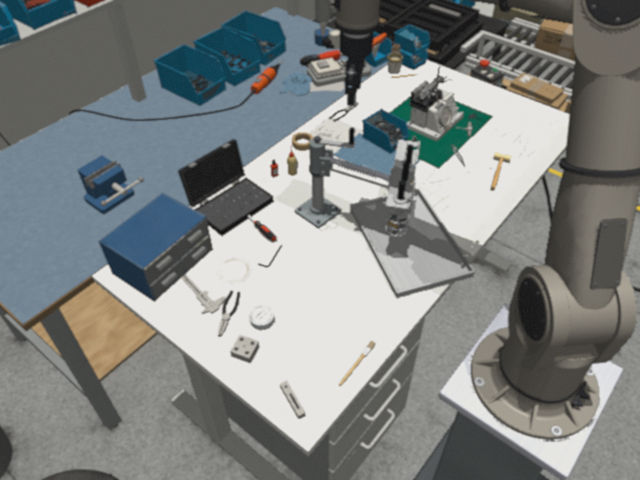

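The baskets hang over the tray (400,190) with at least 28 mm to spare on each limit. I'll rest a second, recheck the tray and hand in.

Emit:
send_rows:
  linear:
    - [0, 0, -2]
    - [0, 0, -2]
    - [0, 0, -2]
    - [0, 0, -2]
    - [0, 0, -2]
    - [0, 0, -2]
    - [0, 0, -2]
    - [0, 0, -2]
    - [0, 0, -2]
    - [0, 0, -2]
    - [0, 0, -2]
    - [0, 0, -2]
  turn: [0, 0, 0, 0, 0, 0, 0, 0, 0, 0, 0, 0]
  grip: [0.8, 0.8, 0.8, 0.8, 0.8, 0.8, 0.8, 0.8, 0.8, 0.8, 0.8, 0.8]

```text
time_s: 40.08
ee_pos: [0.6465, -0.1549, 0.5912]
tcp_rot: [0.753, -3.05, -0.0]
ft_force: [-0.3, 0.0, 0.1]
finger_gap: 0.798
grip_force: 0.0
```

Run:
```python
from h import *
c,y=tray(cloud(*snap('top')[1:]))
W=cloud(*snap('wrist')[1:]); _,x,o,_,_,pp=comb(W,.18,.21); yaw=np.degrees(np.arctan2(x[1],x[0])); print(yaw,np.median(pp[:,2]))
if np.hypot(*(c-[.456,-.181]))<.012 and abs(yaw-27.6)<1: print(ctrl.job_done())
```

```text
tray [ 455.6 -180.2] [224.3 341.7] y axis [-0.844  0.536]
27.705519 0.19450933436877
the job is handed in; nothing more can be done
None
```

I hung all three baskets present in slots 2, 3 and 4, swung them over the tray (which had been knocked about 50 mm aside), and handed the job in at about 40 s; the hand-in returned no verdict, but by camera every basket axis is at least 28 mm inside the judged limits.

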